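# Set the plug forceps to the scribed gap on the rule

### The arm

A 6-joint arm with a two-finger parallel gripper is mounted at the origin on a cart in front of the work surface, level with it; the furniture and walls round the work are solid. World frame = base frame: x ahead of the robot, y to its left, z up, the work surface at z = 0. Lengths are in m, angles in rad, forces in N, time in s.
With the tool pointing down it reaches from about 0.375 to 0.975 m from the base axis. Payload 3.8 kg.
Tool frame: the origin (TCP) lies midway between the tips of the shut fingers; the grasp point (between the pads) lies 19 mm behind it; z points along the fingers, y is the line along which they close (so a half turn about z gives the same grasp; the last joint's range is limited). The gripper opens to 85 mm and grips with 20 to 120 N. Pads are 22 mm wide; open, the fingers measure 114 mm over their backs; the gripper's body (76 mm by 85 mm) begins 54 mm behind the grasp point. The pads swing forward as they close: fully open they stand 13 mm farther back than shut.
Start: joints at [-1.327, 0.264, 1.604, -0, 1.274, -0.037], TCP at [0.187, -0.649, 0.231] pointing down, gripper open.
Joint ranges: [-2.63, 2.63], [-0.94, 2.18], [0.31, 2.57], [-1.31, 4.45], [0, 2.66], [-2.55, 2.55]. Speed limits (rad/s): [2.57, 2.57, 3.14, 3.14, 3.14, 3.14].

### API

Orientations are given as a unit quaternion [x, y, z, w].
In Python, from workcell import manip gives the robot as it stands. The module is installed in compiled form; this text tells all that it offers.
- The arm moves only by the tool step_arm, never from a script. Its argument "deltas" is a list of rows, each an object of numbers: "rx", "ry", "rz": the turn, a rotation vector about the tool's x, y, z each as a share of 0.5 rad, from -1 to 1; "x", "y", "z": the shift along the tool's x, y, z each as a share of 1000 mm, from -1 to 1; "gripper": the closure, from -1 (fully open) to 1 (shut). A call has 1 to 20 rows; each row is the pose to reach, as a shift and turn from the pose commanded when the call began, along the tool's axes at that moment; what a row does not reach only later rows make up. A row lasts 1/12 s, in which the tool goes at most 41.7 mm and 7.16 degrees, less where a joint would pass 70% of its speed; a pose out of reach is approached as far as the arm can. A call with a number of a shift or a turn outside -1 to 1 is refused whole. A call with a gripper value outside its range is refused whole. The fingers move at their own pace and stop on an object; "grip_force" is the grip in N (left out, the last holds). Time passes only in rows, so rows that repeat a pose let the fingers close. It gives the time, the measured TCP pose, the force, the opening and the grip force at its end, in the units of the state.
- manip.get_obs(): the state, without advancing time (a new reading comes with each control period).
- manip.get_image(name): name is "scene" or "top" or "wrist"; returns a dict with "img" (420x560x3 uint8, red, green, blue), "z_map" (420x560 float32, m along the optical axis (not along the pixel's ray), 0 where there is no reading), "fov_y" (degrees; the focal length in pixels is half the picture's height over the tangent of half this angle, whatever the lens; pixels are square), "cx", "cy" (the principal point, pixels), "distortion" ([k1, k2, p1, p2, k3] as OpenCV has them; the pictures are not rectified), "R" (3x3) and "t" (3): a world point X has camera coordinates R X + t; the wrist camera has in their place "T_tool_cam" (4x4, takes a point from camera to tool coordinates, whose origin is the TCP and whose axes are the flange's). Camera axes: x right, y down, z forward; pixel columns grow to the right and rows downward; lengths in m; the calibration is good to about 2 mm. A picture is of the moment at which its call begins: read the wrist's pose just before it.
- manip.job_done(): hands the job in; it is judged then, once.
The state is a dict: "time_s": time; "joints": joint angles; "qd": joint speeds; "tau": joint torques, N m; "ee_pos": TCP position; "orientation": TCP orientation; "ft_force": force on the tool from outside, world axes, zero at the start; "torque": the same for the moment, N m; "grip_width": finger opening in m; "grip_force": force on a finger pad.
Only numpy, scipy, OpenCV 4.12 (cv2) and the standard library are available. Lean on these libraries where they do the work, as an engineer would, in place of code of your own. Each camera call takes 0.05 s, during which the arm holds its last target. There are 200 camera calls.

### The job

Lay the aluminium rule flat on the bench with its back edge (beside the black grip bar) flush against the front edge of the white cutting board, all of its length backed by the board, and let go of it; then pick up the sprung forceps and squeeze them until their two tips stand close above the two long scribed lines near the end of the rule's scale, one tip over each line, without touching the rule. Finish while still holding the forceps there, clear of everything, level and steady at that 12 mm gap, so that I can tighten their stop screw for the agar plugs. Do not strike the rule with the forceps, and leave everything else where it is.

Things in the scene. Friction and masses are not known exactly. Their poses are not given: they have to be found in the camera images.
- board_edge (a point): white plastic cutting board, 150 deep (x) x 260 wide (y) x 8 thick, fast to the bench. This point: middle of its straight front edge (the long edge nearer the robot), at the top face; x points into the board, y along the edge to the left, z up. The two dishes lie on its rear part, 45 or more behind the edge.
- rule: loose aluminium rule, 180 long (y) x 34 wide (x) x 4 thick, about 0.14 kg; origin on the underside in the middle of the plate; x points to the plain back edge (the one to lay against the board), y along the rule, z up. The scale is along the front edge, which looks roughly to the robot at the start.
- rule_grip (a point): centre of the black grip bar on top of the rule: bar 70 long (y) x 12 wide (x) x 20 high, from 4 to 24 above the rule's underside. This point is 14 above the underside, half-way along the rule, 9 short of its back edge; axes as the rule's
- rule_back_left (a point): point on the rule's back edge 2 short of its +y end, 2 above the underside; axes as the rule's
- rule_back_right (a point): the same point at the -y end of the back edge
- line_left (a point): the outer of the two long lines scribed right across the rule (along its x), 12 apart, 22 and 34 from its +y end and beyond the end of the grip bar. This point is on the upper face, on the line, 8 behind the rule's front edge; axes as the rule's
- line_right (a point): the inner of the two long scribed lines (34 from the +y end); point and axes likewise
- forceps: loose sprung steel forceps, 174 long, about 0.07 kg, lying flat, blades side by side; they open and close in their own x-y plane. Origin on the underside below the middle of the finger grips; x points to the tips, y to the left blade, z up. A brass stop screw sits on the left blade 43 behind the origin and sticks out 5.
- forceps_grip (a point): midway between the finger grips (serrated flats on the outsides of the blades, 34 long x 10 high), 5 above the underside; axes as the forceps'. The tips are 70 ahead, the tail where the blades join 98 behind. Grips measure about 34 over their outsides at rest, and 25 and parallel when the tips are 12 apart.
- tip_left (a point): inner face of the +y blade's tip, at its very end, half-way up (blade reaches 3.5 below it). Tips are 28 apart at rest; squeezing the grips by 1 brings them together by 1.75. It takes about 5 N at a 12 gap; they spring back when released, and a gripper that closes fully closes the tips too: stop the fingers at an opening.
- tip_right (a point): the same point of the -y blade; the distance between the two tip points is the tip gap
- forceps_tail (a point): joined tail end of the forceps, 5 above the underside
- dish: leave alone: culture dish with pink filling, 91 across x 14, lying on the board behind the rule's place; origin at the centre of its underside
- dish2: leave alone: culture dish with greenish filling, 91 across x 14, lying on the board beside the other; origin at the centre of its underside
- pen: leave alone: marker pen with black cap, 138 long, lying on the bench close to the robot; origin at the centre of its underside
- spatula: leave alone: spatula with wooden handle, 173 long, lying to the right of the board; origin at the centre of its underside
- jar: leave alone: squat amber jar with gold lid, 39 across x 64, to the left of the board; origin at the centre of its underside
- small_beaker: leave alone: small glass beaker, 56 across x 66, to the left of the board; origin at the centre of its underside

How it is judged:
By the outcome, as a careful person would: the job done as asked, in the order asked, and still so for the second after the job is handed in, while the arm keeps its last pose, push and grip.
It also fails if it takes over 58 s, if anything falls off the work surface, if the arm or the gripper's body presses on something with over 40 N, if the wrist force passes 120 N, or if a joint passes its speed limit or range.

## Working session

There is one attempt and no reset: what is moved stays moved. The work goes in short steps, Python scripts to look and compute and a tool call to move; the robot and the scene stay as the last step left them, time stands still between calls to the robot, and variables do not carry over. Pictures are saved under pics/ and viewed, at most 10 in all, crops included, and the job is handed in when it is done.

Besides the shell and the picture viewer there is one more tool, called as a command line: name --argument value ..., lists and objects as JSON in quotes. step_arm: Moves the arm, as the interface text tells. Shift numbers are shares of 1000 mm and turn numbers shares of 0.5 rad, none past 1 either way. Its arguments: {"type":"object","properties":{"deltas":{"type":"array"},"grip_force":{"type":"number"}},"required":["deltas"]}

```bash
mkdir -p pics
cat > h.py <<'E'
import numpy as np, cv2
from scipy.spatial.transform import Rotation as Ro
from workcell import manip
def cam(name):
    o=manip.get_obs(); d=manip.get_image(name)
    f=d["img"].shape[0]/2/np.tan(np.radians(d["fov_y"])/2)
    d["K"]=np.array([[f,0,d["cx"]],[0,f,d["cy"]],[0,0,1.]])
    if "R" in d: d["Rwc"]=np.array(d["R"]).T; d["c"]=-d["Rwc"]@np.array(d["t"])
    else:
        T=np.eye(4);T[:3,:3]=Ro.from_quat(o["orientation"]).as_matrix();T[:3,3]=o["ee_pos"]
        W=T@np.array(d["T_tool_cam"]); d["Rwc"]=W[:3,:3]; d["c"]=W[:3,3]
    return d
def ray(d,uv,z):
    p=cv2.undistortPoints(np.array(uv,float).reshape(-1,1,2),d["K"],np.array(d["distortion"],float))[:,0]
    r=np.c_[p,np.ones(len(p))]@d["Rwc"].T
    return d["c"]+r*((z-d["c"][2])/r[:,2])[:,None]
def proj(d,X):
    X=np.atleast_2d(X).astype(float)
    R=d["Rwc"].T; return cv2.projectPoints(X,cv2.Rodrigues(R)[0],-R@d["c"],d["K"],np.array(d["distortion"],float))[0][:,0]
def save(n,im,s=1): cv2.imwrite("pics/"+n,cv2.resize(im[:,:,::-1],None,fx=s,fy=s))
E
python3 - <<'E'
from h import *
print(manip.get_obs())
a=cam("top");b=cam("scene")
save("top.png",a["img"],1.4);save("scene.png",b["img"],1.4)
for d in(a,b):print(d["c"],d["Rwc"][:,2],d["K"][0,0],d["distortion"])
E
```

```text
{'time_s': 0.0, 'joints': array([-1.32687197e+00,  2.64731891e-01,  1.60536339e+00, -1.67733772e-05,
        1.27365414e+00, -3.69309757e-02]), 'qd': array([ 0.00058973, -0.00151081,  0.00106808, -0.00057646,  0.00051399,
        0.00064668]), 'tau': array([-1.05240251e-03, -5.15113020e+01, -3.67320693e+01,  6.03849412e-05,
        1.27893907e-02, -1.03637376e-05]), 'ee_pos': array([ 0.18689622, -0.64787176,  0.22998205]), 'orientation': array([ 9.90155307e-01,  1.39968942e-01, -1.19383252e-04, -1.07178162e-03]), 'ft_force': array([-0.17390202, -0.1413746 ,  0.27085989]), 'torque': array([-0.05196072, -0.01940859,  0.01319804]), 'grip_force': 0.0, 'grip_width': 0.0857674428720536}
[ 0.32042883 -0.0127758   1.15791217] [ 0.2174092   0.01902116 -0.9758952 ] 472.14089083661696 [-0.07587198  0.          0.          0.          0.        ]
[-0.36008108  0.57944597  0.50635483] [ 0.77873637 -0.48008646 -0.40383988] 450.44937285688684 [-0.01102994  0.          0.          0.          0.        ]
```

View pics/top.png

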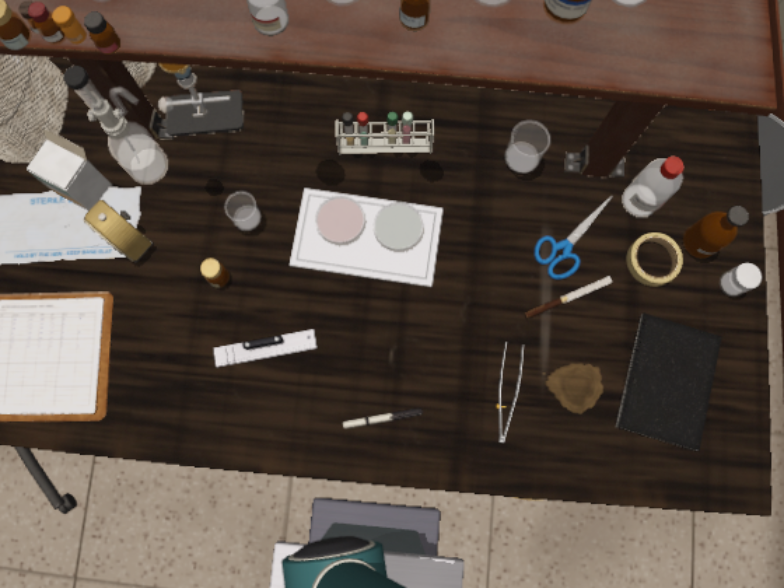

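View pics/scene.png

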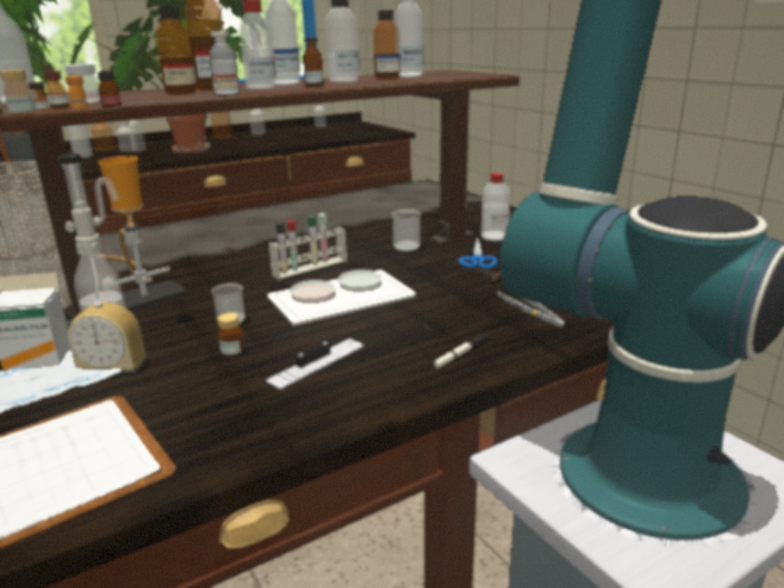

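The top view (pixels at 1.4×) shows the board with corners (305,190), (442,207), (432,284), (290,266). The rule is around (265,348) with its bar at (263,343) and its lines at the left end. The forceps have their tail at (502,440) and tips at (506,342) and (523,345).

Run:
```python
from h import *
d=cam("top");im=d["img"];g=cv2.cvtColor(im,cv2.COLOR_RGB2GRAY)
def comp(mask,box):
    m=np.zeros_like(mask);x0,y0,x1,y1=[int(v/1.4) for v in box];m[y0:y1,x0:x1]=mask[y0:y1,x0:x1]
    c=max(cv2.findContours(m,cv2.RETR_EXTERNAL,cv2.CHAIN_APPROX_NONE)[0],key=cv2.contourArea);return c
w=(g>140).astype(np.uint8)
def rect(c,z):
    p=ray(d,c[:,0],z)[:,:2]*1000
    r=cv2.minAreaRect(p.astype(np.float32)); return np.round(r[0],1),np.round(r[1],1),round(r[2],2),np.round(cv2.boxPoints(r),1).tolist()
print("board",rect(comp(w,(275,180,455,295)),.008))
print("rule",rect(comp(w,(205,320,325,375)),.004))
# grip bar: dark in rule box
x0,y0,x1,y1=[int(v/1.4) for v in(240,330,287,352)]
c=comp((g<60).astype(np.uint8),(205,320,325,375))
f=comp((g>95).astype(np.uint8),(490,335,532,450))
print("forc",cv2.contourArea(f),rect(f,.005))
print("px tips/tail -> world",np.round(ray(d,np.array([[502,440],[506,343],[523,345],[500,407]])/1.4,.005)*1000))
print("bar",np.round(ray(d,np.array([[245,345],[283,340]])/1.4,.024)*1000))
```

```text
board (array([694.8,  57. ]), array([260.2, 151.9]), 86.47, [[610.9000244140625, -68.19999694824219], [762.5999755859375, -77.5], [778.5999755859375, 182.1999969482422], [627.0, 191.5]])
rule (array([474.4, 215.8]), array([ 35.1, 180.7]), 16.04, [[432.6000061035156, 297.8999938964844], [482.5, 124.19999694824219], [516.2000122070312, 133.8000030517578], [466.29998779296875, 307.5]])
forc 108.5 (array([ 435.2, -217.4]), array([ 36.2, 173.3]), 86.06, [[347.5, -229.5], [520.4000244140625, -241.39999389648438], [522.9000244140625, -205.3000030517578], [350.0, -193.39999389648438]])
px tips/tail -> world [[ 351. -211.    5.]
 [ 520. -208.    5.]
 [ 519. -239.    5.]
 [ 407. -204.    5.]]
bar [[473. 246.  24.]
 [487. 181.  24.]]
```

```bash
cat >> h.py <<'E'
def mv(p,yaw):
    o=manip.get_obs();R=Ro.from_quat(o["orientation"]);D=Ro.from_euler("z",yaw,degrees=True)*Ro.from_euler("x",180,degrees=True)
    s=R.inv().apply(np.array(p)/1000-o["ee_pos"]);r=(R.inv()*D).as_rotvec()/.5
    print("shift",np.round(s,4),"turn",np.round(r,3),"n",round(np.linalg.norm(s)/.0417,1),"now",np.round(o["ee_pos"]*1000,1),"t",o["time_s"])
E
python3 - <<'E'
from h import *
mv([440,-210,230],50)
print(np.round(manip.get_image("wrist")["T_tool_cam"],3))
E
```

```text
shift [ 0.3646 -0.3507  0.0009] turn [-4.000e-03 -1.000e-03 -1.184e+00] n 12.1 now [ 186.9 -648.   230.2] t 0.15
[[-0.001 -0.966 -0.258  0.065]
 [ 1.    -0.    -0.    -0.001]
 [ 0.    -0.258  0.966 -0.143]
 [ 0.     0.     0.     1.   ]]
```

step_arm --deltas '[{"x":0.365,"y":-0.35,"z":0,"rz":-1},{"x":0.365,"y":-0.35,"z":0,"rz":-1},{"x":0.365,"y":-0.35,"z":0,"rz":-1},{"x":0.365,"y":-0.35,"z":0,"rz":-1},{"x":0.365,"y":-0.35,"z":0,"rz":-1},{"x":0.365,"y":-0.35,"z":0,"rz":-1},{"x":0.365,"y":-0.35,"z":0,"rz":-1},{"x":0.365,"y":-0.35,"z":0,"rz":-1},{"x":0.365,"y":-0.35,"z":0,"rz":-1},{"x":0.365,"y":-0.35,"z":0,"rz":-1},{"x":0.365,"y":-0.35,"z":0,"rz":-1},{"x":0.365,"y":-0.35,"z":0,"rz":-1},{"x":0.365,"y":-0.35,"z":0,"rz":-1},{"x":0.365,"y":-0.35,"z":0,"rz":-1},{"x":0.365,"y":-0.35,"z":0,"rz":-1},{"x":0.365,"y":-0.35,"z":0,"rz":-1}]'

```text
validation failed for argument at $.de...
```

Run:
```python
from h import *
mv([482,200,200],106)
```

```text
shift [ 0.5186 -0.7331  0.0315] turn [-2.000e-03 -2.000e-03 -3.138e+00] n 21.5 now [ 186.9 -648.1  230.4] t 0.2
```

step_arm --deltas '[{"x":0.365,"y":-0.35,"z":0.0,"rx":0.0,"ry":0.0,"rz":-1.0,"gripper":-1.0}]'

```text
time_s: 0.28
ee_pos: [0.2051, -0.6166, 0.2301]
orientation: [0.98, 0.2, -0.001, 0.001]
ft_force: [1.0, 0.0, 0.2]
grip_width: 0.0851
grip_force: 0.0
```

Run:
```python
from h import *
mv([450,-150,220],52)
```

```text
shift [ 0.4082 -0.3334  0.0083] turn [ 0.002  0.007 -1.01 ] n 12.6 now [ 205.1 -616.6  230.1] t 0.2833
```

step_arm --deltas '[{"x":0.408,"y":-0.333,"z":0.008,"rx":0,"ry":0.007,"rz":-1,"gripper":-1},{"x":0.408,"y":-0.333,"z":0.008,"rx":0,"ry":0.007,"rz":-1,"gripper":-1},{"x":0.408,"y":-0.333,"z":0.008,"rx":0,"ry":0.007,"rz":-1,"gripper":-1},{"x":0.408,"y":-0.333,"z":0.008,"rx":0,"ry":0.007,"rz":-1,"gripper":-1},{"x":0.408,"y":-0.333,"z":0.008,"rx":0,"ry":0.007,"rz":-1,"gripper":-1},{"x":0.408,"y":-0.333,"z":0.008,"rx":0,"ry":0.007,"rz":-1,"gripper":-1},{"x":0.408,"y":-0.333,"z":0.008,"rx":0,"ry":0.007,"rz":-1,"gripper":-1},{"x":0.408,"y":-0.333,"z":0.008,"rx":0,"ry":0.007,"rz":-1,"gripper":-1},{"x":0.408,"y":-0.333,"z":0.008,"rx":0,"ry":0.007,"rz":-1,"gripper":-1},{"x":0.408,"y":-0.333,"z":0.008,"rx":0,"ry":0.007,"rz":-1,"gripper":-1},{"x":0.408,"y":-0.333,"z":0.008,"rx":0,"ry":0.007,"rz":-1,"gripper":-1},{"x":0.408,"y":-0.333,"z":0.008,"rx":0,"ry":0.007,"rz":-1,"gripper":-1},{"x":0.408,"y":-0.333,"z":0.008,"rx":0,"ry":0.007,"rz":-1,"gripper":-1}]'

```text
time_s: 1.37
ee_pos: [0.4522, -0.1422, 0.2233]
orientation: [0.899, 0.438, 0.002, -0.001]
ft_force: [0.4, -0.4, -0.1]
grip_width: 0.0856
grip_force: 0.0
```

Run:
```python
from h import *
mv([475,200,200],80)
```

```text
shift [ 0.2836 -0.1928  0.0245] turn [ 0.004 -0.009 -0.978] n 8.2 now [ 452.2 -142.2  223.3] t 1.3667
```

step_arm --deltas '[{"x":0.284,"y":-0.193,"z":0.024,"rx":0,"ry":-0.009,"rz":-1,"gripper":-1},{"x":0.284,"y":-0.193,"z":0.024,"rx":0,"ry":-0.009,"rz":-1,"gripper":-1},{"x":0.284,"y":-0.193,"z":0.024,"rx":0,"ry":-0.009,"rz":-1,"gripper":-1},{"x":0.284,"y":-0.193,"z":0.024,"rx":0,"ry":-0.009,"rz":-1,"gripper":-1},{"x":0.284,"y":-0.193,"z":0.024,"rx":0,"ry":-0.009,"rz":-1,"gripper":-1},{"x":0.284,"y":-0.193,"z":0.024,"rx":0,"ry":-0.009,"rz":-1,"gripper":-1},{"x":0.284,"y":-0.193,"z":0.024,"rx":0,"ry":-0.009,"rz":-1,"gripper":-1},{"x":0.284,"y":-0.193,"z":0.024,"rx":0,"ry":-0.009,"rz":-1,"gripper":-1},{"x":0.284,"y":-0.193,"z":0.024,"rx":0,"ry":-0.009,"rz":-1,"gripper":-1},{"x":0.284,"y":-0.193,"z":0.024,"rx":0,"ry":-0.009,"rz":-1,"gripper":-1}]'

```text
time_s: 2.2
ee_pos: [0.4744, 0.2, 0.1996]
orientation: [0.761, 0.648, -0.0, 0.001]
ft_force: [-0.3, -0.5, 0.3]
grip_width: 0.0855
grip_force: 0.0
```

Run:
```python
from h import *
mv([475,190,190],106)
```

```text
shift [-0.0097  0.0022  0.0096] turn [ 0.     0.003 -0.879] n 0.3 now [474.4 200.  199.6] t 2.2
```

step_arm --deltas '[{"x":-0.01,"y":0.002,"z":0.01,"rx":0,"ry":0.003,"rz":-0.88,"gripper":-1},{"x":-0.01,"y":0.002,"z":0.01,"rx":0,"ry":0.003,"rz":-0.88,"gripper":-1},{"x":-0.01,"y":0.002,"z":0.01,"rx":0,"ry":0.003,"rz":-0.88,"gripper":-1},{"x":-0.01,"y":0.002,"z":0.01,"rx":0,"ry":0.003,"rz":-0.88,"gripper":-1},{"x":-0.01,"y":0.002,"z":0.01,"rx":0,"ry":0.003,"rz":-0.88,"gripper":-1},{"x":-0.01,"y":0.002,"z":0.01,"rx":0,"ry":0.003,"rz":-0.88,"gripper":-1}]'

```text
time_s: 2.7
ee_pos: [0.4751, 0.1857, 0.1901]
orientation: [0.605, 0.796, -0.0, 0.001]
ft_force: [-0.4, -1.0, -0.2]
grip_width: 0.0853
grip_force: 0.0
```

Run:
```python
from h import *
d=cam("wrist");save("w1.png",d["img"],1.4)
g=cv2.cvtColor(d["img"],cv2.COLOR_RGB2GRAY)
c=max(cv2.findContours((g>140).astype(np.uint8),cv2.RETR_EXTERNAL,cv2.CHAIN_APPROX_NONE)[0],key=cv2.contourArea)
p=ray(d,c[:,0],.004)[:,:2]*1000;r=cv2.minAreaRect(p.astype(np.float32));print(r,cv2.boxPoints(r))
```

```text
((703.5573120117188, 144.9503631591797), (85.546875, 153.23648071289062), 86.3725357055664) [[624.38635 107.11017]
 [777.3158   97.41507]
 [782.7283  182.79056]
 [629.7988  192.48566]]
```

View pics/w1.png

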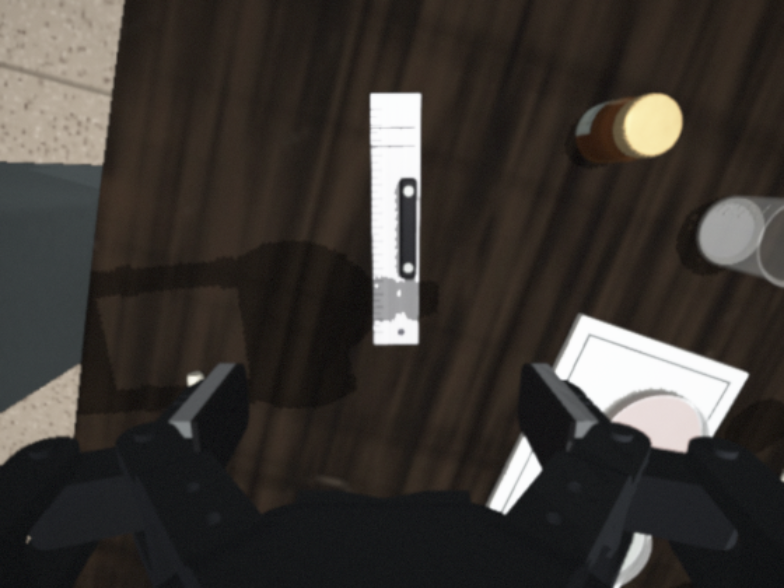

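The wrist view (1.4×) shows the rule upright at u 370–421, v 93–346. The bar runs from (408,180) to (407,278), the lines are at v 127 and 146, and the board's left front corner is at (583,315).

Run:
```python
from h import *
d=cam("wrist")
g=cv2.cvtColor(d["img"],cv2.COLOR_RGB2GRAY);m=(g>85).astype(np.uint8);m[:, :250]=0;m[:,315:]=0;m[260:]=0;m[:60]=0
m=cv2.morphologyEx(m,cv2.MORPH_CLOSE,np.ones((5,5)))
c=max(cv2.findContours(m,cv2.RETR_EXTERNAL,cv2.CHAIN_APPROX_NONE)[0],key=cv2.contourArea)
p=ray(d,c[:,0],.004)[:,:2]*1000;r=cv2.minAreaRect(p.astype(np.float32));print(r,cv2.boxPoints(r))
k=(g<70).astype(np.uint8);k[:, :280]=0;k[:,301:]=0;k[:122]=0;k[202:]=0
k[:,298:]=0
c=max(cv2.findContours(k,cv2.RETR_EXTERNAL,cv2.CHAIN_APPROX_NONE)[0],key=cv2.contourArea)
print(cv2.boundingRect(c));p=ray(d,c[:,0],.024)[:,:2]*1000;print(cv2.minAreaRect(p.astype(np.float32)))
print(ray(d,np.array([[407.5,180],[407,278]])/1.4,.024)*1000, np.median(d["z_map"][150:170,270:280]))
mv([480,220,120],106)
```

```text
((475.3034362792969, 217.61361694335938), (35.70867156982422, 181.33486938476562), 16.085620880126953) [[433.02658  299.78436 ]
 [483.26968  125.548965]
 [517.5803   135.44287 ]
 [467.3372   309.67828 ]]
(285, 128, 12, 71)
((482.2730407714844, 219.9625244140625), (10.385956764221191, 66.4730453491211), 16.056589126586914)
[[473.65010221 251.50674905  24.        ]
 [492.00563597 187.61135686  24.        ]] 0.32612097
shift [0.0314 0.0137 0.0701] turn [ 0.001  0.002 -0.014] n 1.9 now [475.2 186.1 190.2] t 2.8
```

Run:
```python
from h import *
mv([482.8,219.9,12],106.07)
```

```text
shift [0.0306 0.0163 0.1781] turn [ 0.001  0.002 -0.016] n 4.4 now [475.2 186.1 190.2] t 2.8
```

step_arm --deltas '[{"x":0.0306,"y":0.0163,"z":0.05,"rx":0,"ry":0.002,"rz":-0.016,"gripper":-0.3},{"x":0.0306,"y":0.0163,"z":0.08,"rx":0,"ry":0.002,"rz":-0.016,"gripper":-0.3},{"x":0.0306,"y":0.0163,"z":0.11,"rx":0,"ry":0.002,"rz":-0.016,"gripper":-0.3},{"x":0.0306,"y":0.0163,"z":0.14,"rx":0,"ry":0.002,"rz":-0.016,"gripper":-0.3},{"x":0.0306,"y":0.0163,"z":0.16,"rx":0,"ry":0.002,"rz":-0.016,"gripper":-0.3},{"x":0.0306,"y":0.0163,"z":0.172,"rx":0,"ry":0.002,"rz":-0.016,"gripper":-0.3},{"x":0.0306,"y":0.0163,"z":0.178,"rx":0,"ry":0.002,"rz":-0.016,"gripper":-0.3},{"x":0.0306,"y":0.0163,"z":0.178,"rx":0,"ry":0.002,"rz":-0.016,"gripper":-0.3},{"x":0.0306,"y":0.0163,"z":0.178,"rx":0,"ry":0.002,"rz":-0.016,"gripper":-0.3}]' --grip_force 30

```text
time_s: 3.55
ee_pos: [0.4837, 0.221, 0.0131]
orientation: [0.601, 0.8, 0.001, 0.001]
ft_force: [0.5, -0.7, -0.4]
grip_width: 0.0555
grip_force: 0.0
```

step_arm --deltas '[{"x":0,"y":0,"z":0,"rx":0,"ry":0,"rz":0,"gripper":1},{"x":0,"y":0,"z":0,"rx":0,"ry":0,"rz":0,"gripper":1},{"x":0,"y":0,"z":0,"rx":0,"ry":0,"rz":0,"gripper":1},{"x":0,"y":0,"z":0,"rx":0,"ry":0,"rz":0,"gripper":1},{"x":0,"y":0,"z":0,"rx":0,"ry":0,"rz":0,"gripper":1},{"x":0,"y":0,"z":0,"rx":0,"ry":0,"rz":0,"gripper":1},{"x":0,"y":0,"z":0,"rx":0,"ry":0,"rz":0,"gripper":1},{"x":0,"y":0,"z":0,"rx":0,"ry":0,"rz":0,"gripper":1}]'

```text
time_s: 4.22
ee_pos: [0.4835, 0.221, 0.0133]
orientation: [0.6, 0.8, 0.001, 0.001]
ft_force: [-1.2, -0.9, 6.7]
grip_width: 0.0112
grip_force: 30.7
```

Run:
```python
from h import *
o=manip.get_obs();print(o["grip_width"],o["grip_force"],o["ft_force"])
mv([590,55,35],86.47)
```

```text
0.011238516168656891 30.739018321037292 [-1.2313149  -0.89317125  6.71699207]
shift [-0.1891  0.0559 -0.0216] turn [ 0.005 -0.002  0.689] n 4.8 now [483.5 221.   13.3] t 4.2167
```

step_arm --deltas '[{"x":0,"y":0,"z":-0.015,"rx":0,"ry":0,"rz":0,"gripper":1},{"x":0,"y":0,"z":-0.032,"rx":0.005,"ry":0,"rz":0,"gripper":1},{"x":-0.03,"y":0.01,"z":-0.032,"rx":0.005,"ry":0,"rz":0.1,"gripper":1},{"x":-0.06,"y":0.02,"z":-0.032,"rx":0.005,"ry":0,"rz":0.23,"gripper":1},{"x":-0.09,"y":0.03,"z":-0.032,"rx":0.005,"ry":0,"rz":0.35,"gripper":1},{"x":-0.12,"y":0.037,"z":-0.032,"rx":0.005,"ry":0,"rz":0.46,"gripper":1},{"x":-0.15,"y":0.046,"z":-0.032,"rx":0.005,"ry":0,"rz":0.58,"gripper":1},{"x":-0.17,"y":0.051,"z":-0.032,"rx":0.005,"ry":0,"rz":0.66,"gripper":1},{"x":-0.18,"y":0.0545,"z":-0.032,"rx":0.005,"ry":0,"rz":0.689,"gripper":1},{"x":-0.18,"y":0.0545,"z":-0.032,"rx":0.005,"ry":0,"rz":0.689,"gripper":1},{"x":-0.18,"y":0.0545,"z":-0.032,"rx":0.005,"ry":0,"rz":0.689,"gripper":1}]'

```text
time_s: 5.13
ee_pos: [0.5846, 0.0632, 0.0436]
orientation: [0.729, 0.685, -0.001, -0.001]
ft_force: [-0.9, 0.9, -2.1]
grip_width: 0.0112
grip_force: 29.8
```

Run:
```python
from h import *
d=cam("wrist");save("w2.png",d["img"],1.4);o=manip.get_obs();print(o["ft_force"])
mv([586,63.5,20],86.47)
```

```text
[-0.18597122 -0.04394321 -1.40415537]
shift [-0.0002  0.0019  0.0236] turn [-0.007 -0.001  0.002] n 0.6 now [584.2  63.8  43.6] t 5.1833
```

View pics/w2.png

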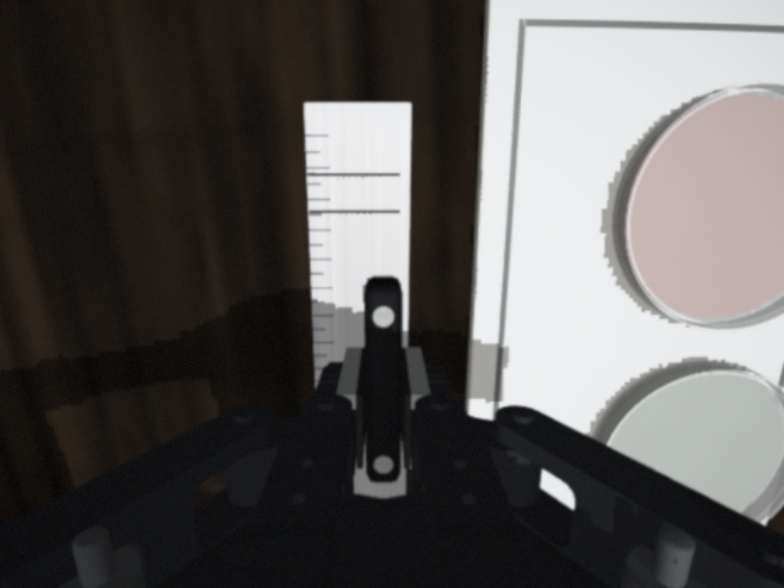

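The rule is held level. Its back edge runs from (411,102) to (409,350), with the lines at v 174 and 211, and the board's front edge runs from (487,0) to (468,415).

```bash
cat >> h.py <<'E'
def edge(d,rows,lo,hi,sgn,z,chan=None):
    "strongest horizontal step (sgn) per row between columns lo,hi -> fitted world line"
    g=cv2.GaussianBlur(cv2.cvtColor(d["img"],cv2.COLOR_RGB2GRAY),(3,3),0).astype(float);P=[]
    for v in rows:
        q=np.gradient(g[v])[lo:hi]*sgn;i=int(q.argmax())
        a,b,c=q[max(i-1,0)],q[i],q[min(i+1,len(q)-1)];s=.5*(a-c)/(a-2*b+c) if abs(a-2*b+c)>1e-6 else 0
        P.append((lo+i+s,v))
    W=ray(d,P,z)[:,:2]*1000;vx,vy,x,y=cv2.fitLine(W.astype(np.float32),cv2.DIST_HUBER,0,.01,.01).ravel()
    if vy<0:vx,vy=-vx,-vy
    r=(W-[x,y])@[vy,-vx]
    return np.array([x,y]),np.degrees(np.arctan2(-vx,vy)),np.median(abs(r)),(W.min(0),W.max(0))
E
python3 - <<'E'
from h import *
d=cam("wrist")
print("back",edge(d,range(80,210),285,302,-1,.0345))
print("front",edge(d,range(80,190),212,232,1,.0345))
print("board",edge(d,range(20,230),325,352,1,.008))
print("end",ray(d,np.array([[304,102],[411,102]])/1.4,.0345)*1000)
print("lines",ray(d,np.array([[390,174],[390,211.5]])/1.4,.0345)*1000)
E
```

```text
back (array([595.7633 , 118.57944], dtype=float32), np.float32(-3.56957), np.float64(0.015305244478438916), (array([594.03951058,  90.29077928]), array([597.72251156, 148.85388128])))
front (array([562.30365 , 126.192566], dtype=float32), np.float32(-3.4870956), np.float64(0.027639902612187857), (array([560.8321767 , 102.17999149]), array([563.73930863, 151.00695138])))
board (array([624.363  , 115.18882], dtype=float32), np.float32(-3.6575158), np.float64(0.07314201957348818), (array([621.29056283,  69.84234558]), array([628.41360243, 178.82377506])))
end [[564.33099209 153.934048    34.5       ]
 [597.81470264 151.80812665  34.5       ]]
lines [[589.99079026 130.34865775  34.5       ]
 [589.3003823  118.34206058  34.5       ]]
```

step_arm --deltas '[{"x":0,"y":0,"z":0.01,"rx":-0.007,"ry":0,"rz":0,"gripper":1},{"x":0,"y":0,"z":0.02,"rx":-0.007,"ry":0,"rz":0,"gripper":1},{"x":0,"y":0,"z":0.026,"rx":-0.007,"ry":0,"rz":0,"gripper":1},{"x":0,"y":0,"z":0.0295,"rx":-0.007,"ry":0,"rz":0,"gripper":1},{"x":0,"y":0.005,"z":0.03,"rx":-0.007,"ry":0,"rz":0,"gripper":1},{"x":0,"y":0.013,"z":0.03,"rx":-0.007,"ry":0,"rz":0,"gripper":1},{"x":0,"y":0.02,"z":0.03,"rx":-0.007,"ry":0,"rz":0,"gripper":1},{"x":0,"y":0.024,"z":0.03,"rx":-0.007,"ry":0,"rz":0,"gripper":1},{"x":0,"y":0.024,"z":0.03,"rx":-0.007,"ry":0,"rz":0,"gripper":1}]'

```text
time_s: 5.98
ee_pos: [0.6105, 0.0616, 0.0139]
orientation: [0.729, 0.685, 0.001, 0.001]
ft_force: [0.1, -0.7, -1.8]
grip_width: 0.0112
grip_force: 29.8
```

Run:
```python
from h import *
d=cam("wrist");o=manip.get_obs();print(o["ft_force"],o["ee_pos"])
save("w3.png",d["img"],1.4)
```

```text
[ 0.24880357  0.48293825 -1.59241102] [0.60965105 0.06159354 0.01375724]
```

View pics/w3.png

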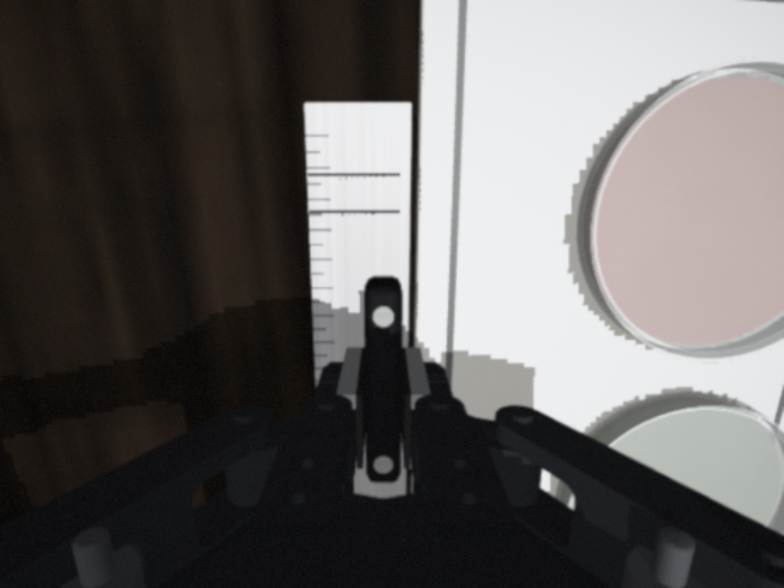

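The rule is almost at the board: its back edge is at u≈411, the board edge is at u≈418, and a thin gap remains.

step_arm --deltas '[{"x":0,"y":0.001,"z":0.0008,"rx":0,"ry":0,"rz":0,"gripper":1},{"x":0,"y":0.002,"z":0.0008,"rx":0,"ry":0,"rz":0,"gripper":1},{"x":0,"y":0.003,"z":0.0008,"rx":0,"ry":0,"rz":0,"gripper":1},{"x":0,"y":0.003,"z":0.0008,"rx":0,"ry":0,"rz":0,"gripper":1},{"x":0,"y":0.003,"z":0.0008,"rx":0,"ry":0,"rz":0,"gripper":1}]'

```text
time_s: 6.45
ee_pos: [0.612, 0.0614, 0.0133]
orientation: [0.729, 0.685, 0.001, 0.001]
ft_force: [-1.7, 0.7, 1.6]
grip_width: 0.011
grip_force: 30.3
```

step_arm --deltas '[{"x":0,"y":0.001,"z":0,"rx":0,"ry":0,"rz":0,"gripper":1},{"x":0,"y":0.001,"z":0,"rx":0,"ry":0,"rz":0,"gripper":1},{"x":0,"y":0.001,"z":0,"rx":0,"ry":0,"rz":0,"gripper":1}]'

```text
time_s: 6.7
ee_pos: [0.6128, 0.0614, 0.0133]
orientation: [0.729, 0.685, 0.0, 0.0]
ft_force: [-4.6, -0.2, 3.9]
grip_width: 0.0109
grip_force: 30.5
```

step_arm --deltas '[{"x":0,"y":0.001,"z":0,"rx":0,"ry":0,"rz":0,"gripper":1},{"x":0,"y":0.002,"z":0,"rx":0,"ry":0,"rz":0,"gripper":1},{"x":0,"y":0.002,"z":0,"rx":0,"ry":0,"rz":0,"gripper":1},{"x":0,"y":0.002,"z":0,"rx":0,"ry":0,"rz":0,"gripper":1}]'

```text
time_s: 7.03
ee_pos: [0.6129, 0.0613, 0.0133]
orientation: [0.729, 0.685, -0.001, -0.001]
ft_force: [-8.7, 0.7, 9.7]
grip_width: 0.0112
grip_force: 31.3
```

Run:
```python
from h import *
d=cam("wrist");o=manip.get_obs();print(o["ft_force"],o["torque"],o["ee_pos"])
g=cv2.cvtColor(d["img"],cv2.COLOR_RGB2GRAY)
for v in (78,100,130,160,190,205): print(v,g[v,286:306])
```

```text
[-9.1209465   1.28972759  8.81686622] [ 0.12868619  1.57970531 -0.02100681] [0.6128844  0.06134931 0.01327282]
78 [237 237 237 237 238 237 230 196 160 196 227 236 237 238 237 238 237 237
 237 238]
100 [238 238 238 239 237 223 164 125 157 217 234 238 238 238 238 239 238 238
 238 238]
130 [237 239 238 238 236 233 209 147 157 207 233 239 239 239 239 239 239 239
 239 239]
160 [234 235 235 233 232 226 186 166 217 236 239 239 239 240 239 239 239 239
 239 239]
190 [231 232 230 228 214 154 132 185 226 237 240 239 240 239 240 240 239 239
 239 239]
205 [134 214 228 227 223 190 140 171 227 238 239 240 240 240 240 240 239 239
 240 239]
```

step_arm --deltas '[{"x":0,"y":-0.001,"z":-0.0003,"rx":0,"ry":0,"rz":0,"gripper":1},{"x":0,"y":-0.0018,"z":-0.0004,"rx":0,"ry":0,"rz":0,"gripper":1},{"x":0,"y":-0.0018,"z":-0.0004,"rx":0,"ry":0,"rz":0,"gripper":1}]'

```text
time_s: 7.33
ee_pos: [0.6128, 0.0614, 0.0133]
orientation: [0.729, 0.685, 0.0, 0.0]
ft_force: [-4.0, 1.4, 1.4]
grip_width: 0.0111
grip_force: 30.3
```

step_arm --deltas '[{"x":0,"y":0,"z":0,"rx":0,"ry":0,"rz":0,"gripper":0.3},{"x":0,"y":0,"z":0,"rx":0,"ry":0,"rz":0,"gripper":0.2},{"x":0,"y":0,"z":0,"rx":0,"ry":0,"rz":0,"gripper":0.2},{"x":0,"y":0,"z":0,"rx":0,"ry":0,"rz":0,"gripper":0.2},{"x":0,"y":0,"z":0,"rx":0,"ry":0,"rz":0,"gripper":0.2},{"x":0,"y":0,"z":0,"rx":0,"ry":0,"rz":0,"gripper":0.2}]'

```text
time_s: 7.83
ee_pos: [0.6137, 0.0613, 0.0137]
orientation: [0.729, 0.685, 0.001, 0.001]
ft_force: [0.1, 0.0, 0.4]
grip_width: 0.0341
grip_force: 0.0
```

step_arm --deltas '[{"x":0,"y":0,"z":-0.02,"rx":0,"ry":0,"rz":0,"gripper":0.2},{"x":0,"y":0,"z":-0.05,"rx":0,"ry":0,"rz":0,"gripper":0.2},{"x":0,"y":0,"z":-0.09,"rx":0,"ry":0,"rz":0,"gripper":0.2},{"x":0,"y":0,"z":-0.13,"rx":0,"ry":0,"rz":0,"gripper":0.2},{"x":0,"y":0,"z":-0.15,"rx":0,"ry":0,"rz":0,"gripper":0.2},{"x":0,"y":0,"z":-0.15,"rx":0,"ry":0,"rz":0,"gripper":0.2},{"x":0,"y":0,"z":-0.15,"rx":0,"ry":0,"rz":0,"gripper":0.2}]'

```text
time_s: 8.42
ee_pos: [0.6146, 0.0614, 0.166]
orientation: [0.728, 0.685, 0.002, 0.002]
ft_force: [0.5, 0.2, -0.1]
grip_width: 0.0342
grip_force: 0.0
```

Run:
```python
from h import *
d=cam("wrist");save("w4.png",d["img"],1.4)
mv([430,-195,165],60)
```

```text
shift [-0.2671 -0.167  -0.0017] turn [ 0.004 -0.001  0.924] n 7.6 now [613.1  61.3 163.7] t 8.4667
```

View pics/w4.png

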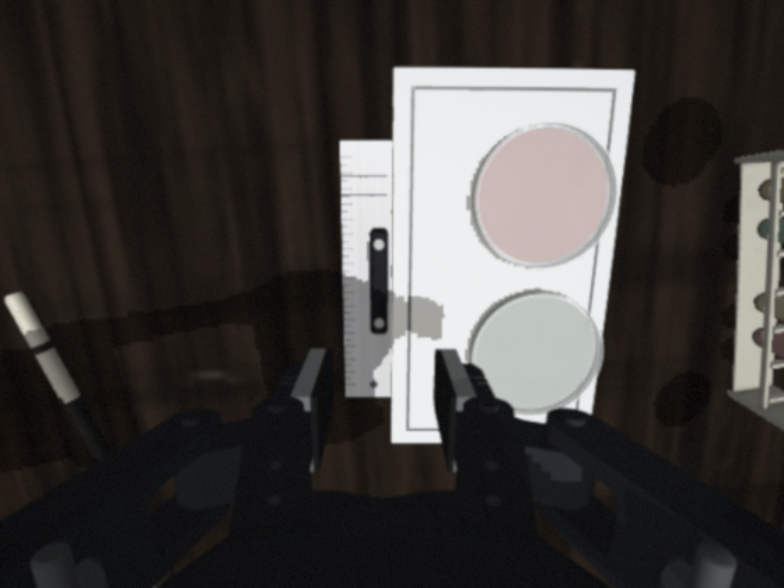

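The rule is flush against the board and fully backed, with the lines at v≈175 and 194. Next is the forceps.

step_arm --deltas '[{"x":-0.267,"y":-0.167,"z":0,"rx":0.004,"ry":0,"rz":1,"gripper":0},{"x":-0.267,"y":-0.167,"z":0,"rx":0.004,"ry":0,"rz":1,"gripper":0},{"x":-0.267,"y":-0.167,"z":0,"rx":0.004,"ry":0,"rz":1,"gripper":0},{"x":-0.267,"y":-0.167,"z":0,"rx":0.004,"ry":0,"rz":1,"gripper":0},{"x":-0.267,"y":-0.167,"z":0,"rx":0.004,"ry":0,"rz":1,"gripper":0},{"x":-0.267,"y":-0.167,"z":0,"rx":0.004,"ry":0,"rz":1,"gripper":0},{"x":-0.267,"y":-0.167,"z":0,"rx":0.004,"ry":0,"rz":1,"gripper":0},{"x":-0.267,"y":-0.167,"z":0,"rx":0.004,"ry":0,"rz":1,"gripper":0}]'

```text
time_s: 9.13
ee_pos: [0.4257, -0.1964, 0.1605]
orientation: [0.876, 0.483, -0.002, -0.002]
ft_force: [0.1, 0.0, 0.2]
grip_width: 0.0429
grip_force: 0.0
```

step_arm --deltas '[{"x":0,"y":0,"z":0,"rx":0,"ry":0,"rz":1,"gripper":0},{"x":0,"y":0,"z":0,"rx":0,"ry":0,"rz":1,"gripper":0},{"x":0,"y":0,"z":0,"rx":0,"ry":0,"rz":1,"gripper":0},{"x":0,"y":0,"z":0,"rx":0,"ry":0,"rz":1,"gripper":0},{"x":0,"y":0,"z":0,"rx":0,"ry":0,"rz":1,"gripper":0}]'

```text
time_s: 9.55
ee_pos: [0.4283, -0.1942, 0.1608]
orientation: [0.968, 0.25, -0.002, -0.002]
ft_force: [-0.2, -0.0, -0.8]
grip_width: 0.043
grip_force: 0.0
```

step_arm --deltas '[{"x":0,"y":0,"z":0,"rx":0,"ry":0,"rz":1,"gripper":0},{"x":0,"y":0,"z":0,"rx":0,"ry":0,"rz":1,"gripper":0},{"x":0,"y":0,"z":0,"rx":0,"ry":0,"rz":1,"gripper":0},{"x":0,"y":0,"z":0,"rx":0,"ry":0,"rz":1,"gripper":0},{"x":0,"y":0,"z":0,"rx":0,"ry":0,"rz":1,"gripper":0}]'

```text
time_s: 9.97
ee_pos: [0.4289, -0.1942, 0.1615]
orientation: [1.0, 0.005, -0.002, -0.001]
ft_force: [-0.3, 0.3, 0.5]
grip_width: 0.0427
grip_force: 0.0
```

Run:
```python
from h import *
mv([395,-216,165],-4)
```

```text
shift [-0.0342  0.0214 -0.0034] turn [-0.004  0.007  0.159] n 1.0 now [ 428.9 -194.2  161.5] t 9.9667
```

step_arm --deltas '[{"x":-0.034,"y":0.021,"z":-0.003,"rx":-0.004,"ry":0.007,"rz":0.16,"gripper":0},{"x":-0.034,"y":0.021,"z":-0.003,"rx":-0.004,"ry":0.007,"rz":0.16,"gripper":0},{"x":-0.034,"y":0.021,"z":-0.003,"rx":-0.004,"ry":0.007,"rz":0.16,"gripper":0},{"x":-0.034,"y":0.021,"z":-0.003,"rx":-0.004,"ry":0.007,"rz":0.16,"gripper":0}]'

```text
time_s: 10.3
ee_pos: [0.3959, -0.216, 0.1656]
orientation: [0.999, -0.034, 0.001, 0.0]
ft_force: [0.2, -0.4, -0.5]
grip_width: 0.0427
grip_force: 0.0
```

Run:
```python
from h import *
d=cam("wrist");save("w5.png",d["img"],1.4)
o=manip.get_obs();np.savez("w5.npz",img=d["img"],K=d["K"],dist=d["distortion"],Rwc=d["Rwc"],c=d["c"])
mv([447.5,-218,60],-4)
```

```text
shift [ 0.051  -0.0015  0.106 ] turn [ 0.001 -0.006  0.004] n 2.8 now [ 396.2 -215.9  165.8] t 10.35
```

View pics/w5.png

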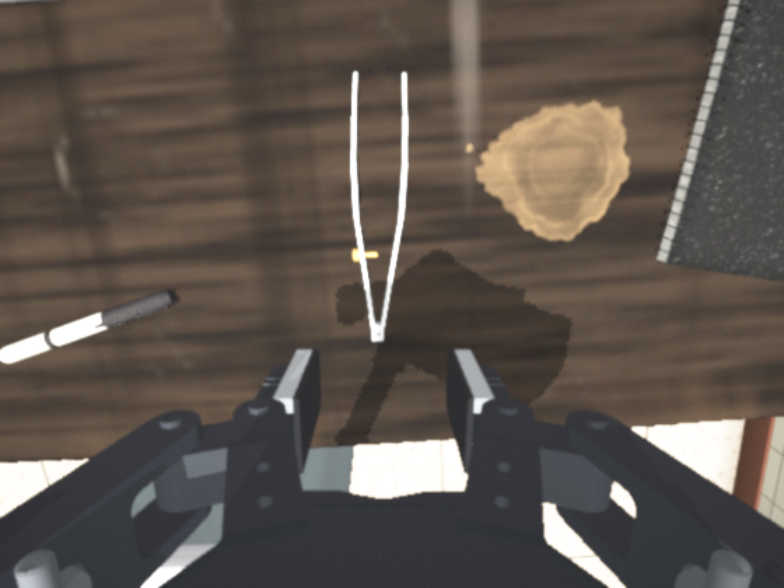

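The forceps' tips are at (355,72) and (404,73), the tail is at (378,341) and the stop screw is at (358,255).

Run:
```python
from h import *
z=np.load("w5.npz");d=dict(img=z["img"],K=z["K"],distortion=z["dist"],Rwc=z["Rwc"],c=z["c"])
g=cv2.cvtColor(d["img"],cv2.COLOR_RGB2GRAY);m=(g>150).astype(np.uint8);m[:,:240]=0;m[:,300:]=0;m[:45]=0;m[245:]=0
c=max(cv2.findContours(m,cv2.RETR_EXTERNAL,cv2.CHAIN_APPROX_NONE)[0],key=cv2.contourArea)
r=cv2.minAreaRect((ray(d,c[:,0],.009)[:,:2]*1000).astype(np.float32));print(r,cv2.boundingRect(c))
T=ray(d,np.array([[355,72],[404,73]])/1.4,.007)*1000;t=ray(d,np.array([[378,341]])/1.4,.010)*1000
print(T,t);mid=T.mean(0)[:2];u=mid-t[0,:2];L=np.linalg.norm(u);u/=L;print(L,np.degrees(np.arctan2(u[1],u[0])),"grip",mid-70*u,t[0,:2]+98*u)
# blade mid widths at grip rows
for v in range(95,150,6):
    x=np.where(m[v])[0]; w=ray(d,[[x[0]-.5,v],[x[-1]+.5,v]],.01)*1000; print(v,np.round(w[:,:2],1).tolist())
```

```text
((436.1611633300781, -214.65530395507812), (36.69420623779297, 173.99972534179688), 85.11882019042969) (250, 51, 42, 193)
[[ 523.72246136 -206.64342098    7.        ]
 [ 521.10285087 -236.6082657     7.        ]] [[ 349.2320405  -208.45051446   10.        ]]
173.68107241831956 -4.350598655173627 grip [ 452.61435902 -216.31569061] [ 446.94965644 -215.88472829]
95 [[488.1, -200.3], [485.6, -237.0]]
101 [[483.1, -199.9], [480.6, -236.7]]
107 [[478.1, -199.5], [475.5, -236.4]]
113 [[473.0, -199.0], [470.5, -236.2]]
119 [[467.9, -198.6], [465.3, -235.9]]
125 [[462.7, -198.1], [460.2, -234.7]]
131 [[457.4, -198.6], [455.0, -234.4]]
137 [[452.2, -198.1], [449.8, -233.2]]
143 [[446.9, -197.7], [444.5, -232.9]]
149 [[441.5, -198.1], [439.1, -232.6]]
```

Run:
```python
from h import *
d=manip.get_image("wrist");e=cam("wrist")
T=np.array(d["T_tool_cam"]);zm=d["z_map"]
v,u=np.mgrid[240:330,190:360];Z=zm[240:330,190:360]
p=cv2.undistortPoints(np.c_[u.ravel(),v.ravel()].astype(float).reshape(-1,1,2),e["K"],np.array(d["distortion"],float))[:,0]
P=np.c_[p*Z.reshape(-1,1),Z.ravel()]@T[:3,:3].T+T[:3,3]
ok=(Z.ravel()>0)&(P[:,2]<.05)&(P[:,2]>-.06)
for s in(-1,1):
    Q=P[ok&(s*P[:,1]>.01)]*1000;print(s,np.percentile(Q[:,2],[99.5,98,95,90]),Q[Q[:,2]>np.percentile(Q[:,2],97)].mean(0))
print(e["distortion"]);print(ray(e,np.array([[358,255]])/1.4,.006)*1000);mv([453,-215.9,30],-4.6)
```

```text
-1 [ -3.23160163  -5.55104459  -8.63381121 -11.70867132] [  0.96180976 -22.76438867  -4.79077391]
1 [ -3.37654064  -5.76370221  -8.57606143 -11.90686824] [ 0.69039795 20.63451884 -5.00443865]
[-0.03181861  0.          0.          0.          0.        ]
[[ 410.79037339 -199.10297566    6.        ]]
shift [ 0.0559 -0.0039  0.1362] turn [ 0.002 -0.006  0.024] n 3.5 now [ 396.6 -215.8  166.1] t 10.45
```

step_arm --deltas '[{"x":0.0559,"y":-0.0039,"z":0.03,"rx":0.002,"ry":-0.006,"rz":0.024,"gripper":-0.12},{"x":0.0559,"y":-0.0039,"z":0.06,"rx":0.002,"ry":-0.006,"rz":0.024,"gripper":-0.12},{"x":0.0559,"y":-0.0039,"z":0.09,"rx":0.002,"ry":-0.006,"rz":0.024,"gripper":-0.12},{"x":0.0559,"y":-0.0039,"z":0.12,"rx":0.002,"ry":-0.006,"rz":0.024,"gripper":-0.12},{"x":0.0559,"y":-0.0039,"z":0.14,"rx":0.002,"ry":-0.006,"rz":0.024,"gripper":-0.12},{"x":0.0559,"y":-0.0039,"z":0.15,"rx":0.002,"ry":-0.006,"rz":0.024,"gripper":-0.12},{"x":0.0559,"y":-0.0039,"z":0.15,"rx":0.002,"ry":-0.006,"rz":0.024,"gripper":-0.12},{"x":0.0559,"y":-0.0039,"z":0.15,"rx":0.002,"ry":-0.006,"rz":0.024,"gripper":-0.12}]' --grip_force 20

```text
time_s: 11.12
ee_pos: [0.4531, -0.2163, 0.0166]
orientation: [0.999, -0.041, -0.0, 0.0]
ft_force: [0.7, -0.2, 0.1]
grip_width: 0.0476
grip_force: 0.0
```

Run:
```python
from h import *
mv([453,-215.9,0.8],-4.6)
```

```text
shift [-0.0001 -0.0004  0.0158] turn [ 0.     0.    -0.003] n 0.4 now [ 453.1 -216.3   16.6] t 11.1167
```

step_arm --deltas '[{"x":0,"y":-0.0004,"z":0.008,"rx":0,"ry":0,"rz":-0.003,"gripper":-0.12},{"x":0,"y":-0.0004,"z":0.014,"rx":0,"ry":0,"rz":-0.003,"gripper":-0.12},{"x":0,"y":-0.0004,"z":0.0158,"rx":0,"ry":0,"rz":-0.003,"gripper":-0.12},{"x":0,"y":-0.0004,"z":0.0158,"rx":0,"ry":0,"rz":-0.003,"gripper":-0.12},{"x":0,"y":-0.0004,"z":0.0158,"rx":0,"ry":0,"rz":-0.003,"gripper":-0.12}]'

```text
time_s: 11.53
ee_pos: [0.4529, -0.2162, 0.001]
orientation: [0.999, -0.041, 0.0, 0.0]
ft_force: [0.1, -0.3, 0.2]
grip_width: 0.0478
grip_force: 0.0
```

step_arm --deltas '[{"x":0,"y":0,"z":0,"rx":0,"ry":0,"rz":0,"gripper":0.1},{"x":0,"y":0,"z":0,"rx":0,"ry":0,"rz":0,"gripper":0.2},{"x":0,"y":0,"z":0,"rx":0,"ry":0,"rz":0,"gripper":0.25},{"x":0,"y":0,"z":0,"rx":0,"ry":0,"rz":0,"gripper":0.3},{"x":0,"y":0,"z":0,"rx":0,"ry":0,"rz":0,"gripper":0.35},{"x":0,"y":0,"z":0,"rx":0,"ry":0,"rz":0,"gripper":0.4},{"x":0,"y":0,"z":0,"rx":0,"ry":0,"rz":0,"gripper":0.4},{"x":0,"y":0,"z":0,"rx":0,"ry":0,"rz":0,"gripper":0.4}]'

```text
time_s: 12.2
ee_pos: [0.4535, -0.2165, 0.0016]
orientation: [0.999, -0.041, 0.001, 0.0]
ft_force: [-0.7, -0.0, 6.3]
grip_width: 0.0258
grip_force: 6.4
```

step_arm --deltas '[{"x":0,"y":0,"z":-0.003,"rx":0,"ry":0,"rz":0,"gripper":0.4},{"x":0,"y":0,"z":-0.01,"rx":0,"ry":0,"rz":0,"gripper":0.4},{"x":0,"y":0,"z":-0.025,"rx":0,"ry":0,"rz":0,"gripper":0.4},{"x":0,"y":0,"z":-0.045,"rx":0,"ry":0,"rz":0,"gripper":0.4},{"x":0,"y":0,"z":-0.06,"rx":0,"ry":0,"rz":0,"gripper":0.4},{"x":0,"y":0,"z":-0.06,"rx":0,"ry":0,"rz":0,"gripper":0.4},{"x":0,"y":0,"z":-0.06,"rx":0,"ry":0,"rz":0,"gripper":0.4}]'

```text
time_s: 12.78
ee_pos: [0.4535, -0.2165, 0.0616]
orientation: [0.999, -0.041, 0.001, 0.001]
ft_force: [-0.6, -0.1, -0.5]
grip_width: 0.0256
grip_force: 4.4
```

Run:
```python
from h import *
d=cam("wrist");save("w6.png",d["img"],1.4)
o=manip.get_obs();print(o["grip_width"],o["grip_force"],o["ft_force"])
np.savez("w6.npz",img=d["img"],z=d["z_map"],T=d["T_tool_cam"],K=d["K"],dist=d["distortion"],Rwc=d["Rwc"],c=d["c"])
```

```text
0.025475338474502344 4.380883723497391 [-0.34824871  0.1489392  -0.84213852]
```

View pics/w6.png

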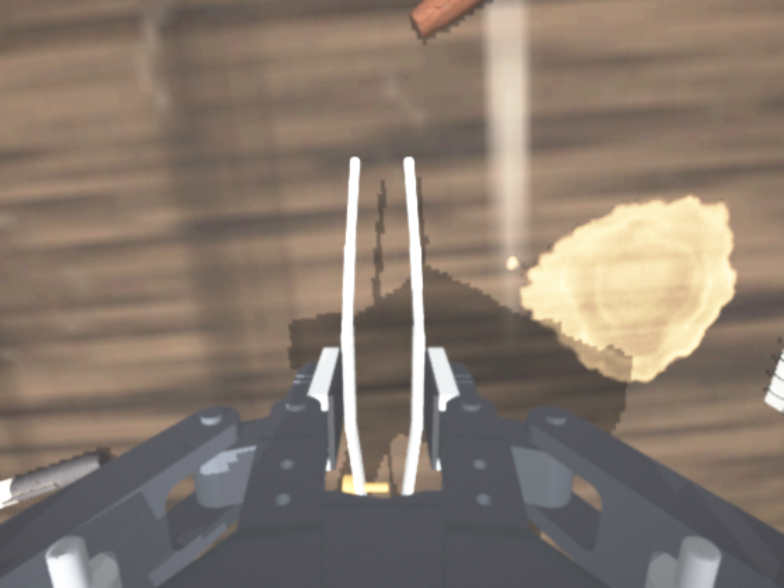

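The forceps are held, with tips at (355,159) and (409,159) and both pads on the grips.

```bash
cat > tips.py <<'E'
from h import *
def tips(d,rowtop=100,rows=(2,3,4,5,6)):
    "tool-frame tips: rows below the blade ends; edges by half level; depth from z_map"
    g=cv2.cvtColor(d["img"],cv2.COLOR_RGB2GRAY).astype(float);T=np.array(d["T_tool_cam"])
    return g,T
def tool(d,uv,Z):
    p=cv2.undistortPoints(np.array(uv,float).reshape(-1,1,2),d["K"],np.array(d["distortion"],float))[:,0]
    T=np.array(d["T_tool_cam"]);return (np.c_[p,np.ones(len(p))]*np.atleast_1d(Z).reshape(-1,1))@T[:3,:3].T+T[:3,3]
def cross(l,a,b,thr):  # subpixel threshold crossings in l[a:b]
    return [i+(thr-l[i])/(l[i+1]-l[i]) for i in range(a,b) if (l[i]-thr)*(l[i+1]-thr)<0]
E
python3 - <<'E'
from tips import *
z=np.load("w6.npz");d=dict(img=z["img"],z_map=z["z"],T_tool_cam=z["T"],K=z["K"],distortion=z["dist"],Rwc=z["Rwc"],c=z["c"])
g=cv2.cvtColor(d["img"],cv2.COLOR_RGB2GRAY).astype(float)
print(np.round(d["z_map"][112:124:2,250:258],4)[:, ::2]);
print([cross(g[:,x],105,120,200) for x in(253,254,291,292,293)])
for v in(115,117,120,130,150,180,210,230):
    e=cross(g[v],240,305,200);Zs=[np.nanmedian(d["z_map"][v,int((e[i]+e[i+1])/2)]) for i in(0,2)] if len(e)==4 else None
    if Zs:print(v,np.round(e,1),np.round(Zs,4),np.round(tool(d,[[x,v] for x in e],[Zs[0],Zs[0],Zs[1],Zs[1]])*1000,1).tolist())
    else: print(v,e)
E
```

```text
[[0.1953 0.1954 0.1946 0.1945]
 [0.1961 0.1296 0.13   0.1952]
 [0.1966 0.1295 0.1302 0.1328]
 [0.1965 0.1309 0.1302 0.1343]
 [0.1966 0.1299 0.1304 0.135 ]
 [0.1958 0.1308 0.13   0.1369]]
[[np.float64(111.71544715447155)], [np.float64(111.77966101694915)], [np.float64(111.74015748031496)], [np.float64(111.7063492063492)], [np.float64(111.7457627118644)]]
115 [249.6 256.5 287.9 295.3] [0.1289 0.1291] [[68.7, -10.6, -8.2], [68.7, -7.8, -8.2], [68.7, 4.7, -8.0], [68.7, 7.7, -8.0]]
117 [249.5 256.5 287.8 295.4] [0.1304 0.1304] [[67.9, -10.7, -6.8], [67.9, -7.9, -6.8], [67.9, 4.8, -6.8], [67.9, 7.8, -6.8]]
120 [249.5 256.5 288.3 295.4] [0.1299 0.1303] [[66.7, -10.7, -7.7], [66.7, -7.9, -7.7], [66.7, 4.9, -7.3], [66.7, 7.8, -7.3]]
130 [248.5 255.6 288.8 296.5] [0.1316 0.1313] [[62.8, -11.2, -7.0], [62.8, -8.3, -7.0], [62.8, 5.2, -7.3], [62.8, 8.3, -7.3]]
150 [247.6 254.5 290.7 297.5] [0.1333 0.1335] [[54.8, -11.7, -7.3], [54.8, -8.9, -7.3], [54.8, 6.1, -7.2], [54.8, 8.9, -7.2]]
180 [245.3 253.5 292.3 300.4] [0.1355 0.1362] [[42.5, -12.9, -8.4], [42.4, -9.4, -8.4], [42.3, 6.9, -7.7], [42.3, 10.3, -7.7]]
210 [244.1 252.5 294.4 301.2] [0.1394 0.1395] [[29.3, -13.7, -7.9], [29.3, -10.1, -7.9], [29.3, 8.0, -7.7], [29.3, 10.9, -7.7]]
230 [243.7 251.4 295.5 302. ] [0.1415 0.1415] [[20.3, -14.1, -8.1], [20.3, -10.7, -8.1], [20.3, 8.6, -8.1], [20.3, 11.4, -8.1]]
```

Run:
```python
from h import *
mv([528,127.5,70],-3.6)
```

```text
shift [ 0.0473 -0.3485 -0.0095] turn [ 0.    -0.001 -0.037] n 8.4 now [ 452.5 -216.    60.5] t 12.8333
```

step_arm --deltas '[{"x":0,"y":-0.01,"z":-0.01,"rx":0,"ry":0,"rz":-0.037,"gripper":0.41},{"x":0.005,"y":-0.03,"z":-0.01,"rx":0,"ry":0,"rz":-0.037,"gripper":0.41},{"x":0.009,"y":-0.06,"z":-0.01,"rx":0,"ry":0,"rz":-0.037,"gripper":0.41},{"x":0.013,"y":-0.095,"z":-0.01,"rx":0,"ry":0,"rz":-0.037,"gripper":0.41},{"x":0.018,"y":-0.13,"z":-0.01,"rx":0,"ry":0,"rz":-0.037,"gripper":0.41},{"x":0.023,"y":-0.165,"z":-0.01,"rx":0,"ry":0,"rz":-0.037,"gripper":0.41},{"x":0.028,"y":-0.2,"z":-0.01,"rx":0,"ry":0,"rz":-0.037,"gripper":0.41},{"x":0.033,"y":-0.235,"z":-0.01,"rx":0,"ry":0,"rz":-0.037,"gripper":0.41},{"x":0.037,"y":-0.27,"z":-0.01,"rx":0,"ry":0,"rz":-0.037,"gripper":0.41},{"x":0.041,"y":-0.3,"z":-0.01,"rx":0,"ry":0,"rz":-0.037,"gripper":0.41},{"x":0.044,"y":-0.325,"z":-0.01,"rx":0,"ry":0,"rz":-0.037,"gripper":0.41},{"x":0.046,"y":-0.342,"z":-0.01,"rx":0,"ry":0,"rz":-0.037,"gripper":0.41},{"x":0.047,"y":-0.3485,"z":-0.01,"rx":0,"ry":0,"rz":-0.037,"gripper":0.41},{"x":0.047,"y":-0.3485,"z":-0.01,"rx":0,"ry":0,"rz":-0.037,"gripper":0.41},{"x":0.047,"y":-0.3485,"z":-0.01,"rx":0,"ry":0,"rz":-0.037,"gripper":0.41},{"x":0.047,"y":-0.3485,"z":-0.01,"rx":0,"ry":0,"rz":-0.037,"gripper":0.41}]'

```text
time_s: 14.17
ee_pos: [0.527, 0.1265, 0.0701]
orientation: [1.0, -0.032, -0.001, 0.0]
ft_force: [0.5, 0.3, -0.3]
grip_width: 0.0252
grip_force: 4.6
```

Run:
```python
from h import *
mv([528,127.5,25],-3.6)
```

```text
shift [ 0.001  -0.0011  0.0451] turn [ 0.002  0.002 -0.   ] n 1.1 now [527.  126.5  70.1] t 14.1667
```

Lower to z≈25 and look.

step_arm --deltas '[{"x":0,"y":0,"z":0.01,"rx":0.001,"ry":0.001,"rz":0,"gripper":0.41},{"x":0,"y":0,"z":0.022,"rx":0.001,"ry":0.001,"rz":0,"gripper":0.41},{"x":0,"y":0,"z":0.034,"rx":0.001,"ry":0.001,"rz":0,"gripper":0.41},{"x":0,"y":0,"z":0.042,"rx":0.001,"ry":0.001,"rz":0,"gripper":0.41},{"x":0,"y":0,"z":0.045,"rx":0.001,"ry":0.001,"rz":0,"gripper":0.41},{"x":0,"y":0,"z":0.045,"rx":0.001,"ry":0.001,"rz":0,"gripper":0.41},{"x":0,"y":0,"z":0.045,"rx":0.001,"ry":0.001,"rz":0,"gripper":0.41}]'

```text
time_s: 14.75
ee_pos: [0.5276, 0.1273, 0.0251]
orientation: [1.0, -0.031, -0.0, 0.0]
ft_force: [0.2, -0.4, -1.1]
grip_width: 0.0253
grip_force: 4.7
```

Run:
```python
from h import *
d=cam("wrist");save("w7.png",d["img"][40:300,150:450],2.6)
np.savez("w7.npz",img=d["img"],z=d["z_map"],T=d["T_tool_cam"],K=d["K"],dist=d["distortion"],Rwc=d["Rwc"],c=d["c"])
print(d["c"],manip.get_obs()["ee_pos"])
```

```text
[0.59213536 0.12433468 0.1678214 ] [0.52812115 0.12747569 0.02567231]
```

View pics/w7.png

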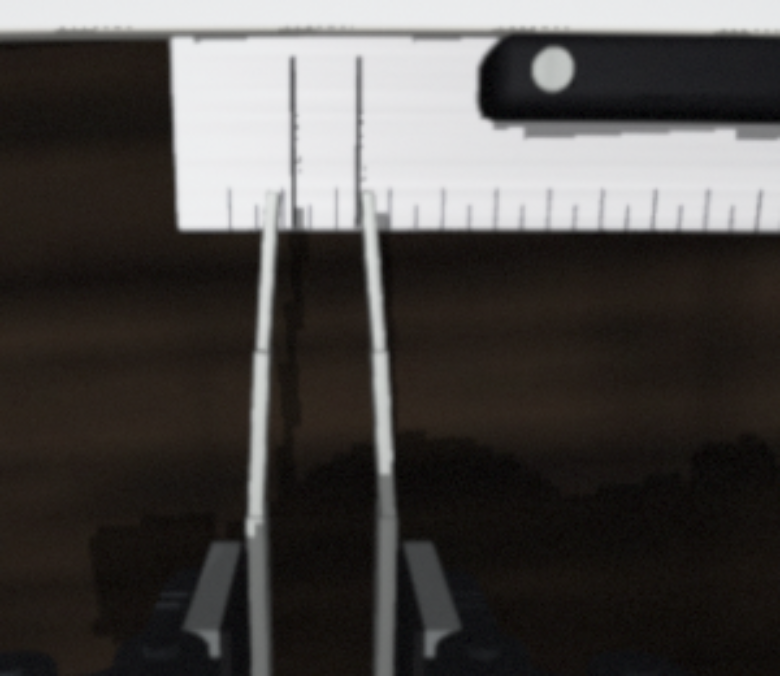

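In the crop (2.6×, offset 150,40), the lines are at u≈293–297 and 359 and the rule's front edge is at v≈230. The tips' inner edges are at (279,193) and (361,193), so they are a little too far left and nearly right in depth.

```bash
cat >> tips.py <<'E'
def on(d,uv,ztool):
    "points on plane tool-z = const (tool frame, mm)"
    p=cv2.undistortPoints(np.array(uv,float).reshape(-1,1,2),d["K"],np.array(d["distortion"],float))[:,0]
    T=np.array(d["T_tool_cam"]);r=np.c_[p,np.ones(len(p))]@T[:3,:3].T
    return (T[:3,3]+r*((ztool/1000-T[2,3])/r[:,2])[:,None])*1000
E
python3 - <<'E'
from tips import *
z=np.load("w7.npz");d=dict(img=z["img"],z_map=z["z"],T_tool_cam=z["T"],K=z["K"],distortion=z["dist"],Rwc=z["Rwc"],c=z["c"])
C=lambda a:np.array(a)/2.6+[150,40]-.3
zr=25.6-4
g=cv2.cvtColor(d["img"],cv2.COLOR_RGB2GRAY).astype(float)
def line(lo,hi):
    P=[]
    for v in range(66,110):
        q=255-g[v,lo:hi];q-=np.median(q);q[q<15]=0
        if q.sum()>0:P.append((lo+(q*np.arange(hi-lo)).sum()/q.sum(),v))
    P=np.array(P);return np.array([np.polyval(np.polyfit(P[:,1],P[:,0],1),[66,127])])[0]
for lo,hi in((255,272),(282,295)):
    u=line(lo,hi);print("line",u,on(d,[[u[0],66],[u[1],127]],zr).round(2).tolist())
print("front/back edge",on(d,C([[240,231],[330,231],[230,38]]),zr).round(1).tolist())
print("tip inner/outer",on(d,C([[279,196],[361,196],[265,196],[374,196],[272,191],[368,191]]),-7).round(2).tolist())
for v in(112,115,118,122,126):print(v,g[v,248:300].astype(int).tolist())
Z=d["z_map"];print("tip depth",[np.median(Z[118:126,c]) for c in(253,254,292,293)])
q=[(253.5,v) for v in(120,140,160,200,225)];print([on_[2] for on_ in tool(d,[(254-(v-117)*.09,v) for v in(120,140,160,200,225)],[Z[v,int(round(254-(v-117)*.09))] for v in(120,140,160,200,225)])])
print("rule depth",tool(d,[[275,70],[275,90],[240,90],[310,100]],[Z[70,275],Z[90,275],Z[90,240],Z[100,310]])[:,2])
E
```

```text
line [262.00982287 262.7499415 ] [[91.93, -6.44, 21.6], [63.89, -6.32, 21.6]]
line [287.63641543 287.14557466] [[91.93, 5.67, 21.6], [63.89, 5.7, 21.6]]
front/back edge [[63.2, -16.6, 21.6], [63.1, 0.5, 21.6], [97.1, -17.6, 21.6]]
tip inner/outer [[68.69, -7.69, -7.0], [68.68, 5.04, -7.0], [68.69, -9.86, -7.0], [68.68, 7.05, -7.0], [69.43, -8.77, -7.0], [69.43, 6.11, -7.0]]
112 [236, 236, 236, 236, 233, 229, 233, 234, 234, 227, 207, 223, 233, 220, 134, 137, 222, 235, 235, 235, 235, 236, 235, 235, 235, 234, 235, 235, 235, 233, 225, 208, 227, 233, 234, 233, 233, 225, 184, 119, 150, 210, 218, 220, 222, 225, 230, 232, 233, 231, 226, 215]
115 [236, 236, 236, 231, 217, 221, 223, 215, 183, 145, 149, 190, 226, 219, 133, 138, 222, 235, 235, 234, 235, 234, 234, 234, 233, 235, 233, 234, 233, 232, 219, 186, 223, 233, 233, 233, 232, 225, 181, 108, 111, 176, 217, 218, 205, 190, 205, 227, 231, 229, 220, 187]
118 [223, 229, 236, 233, 224, 224, 222, 210, 170, 143, 169, 197, 230, 223, 136, 138, 220, 234, 235, 235, 228, 222, 234, 238, 237, 238, 237, 237, 238, 235, 223, 190, 226, 237, 237, 236, 236, 228
[... 236 characters left out ...]
23, 233, 233, 233, 232, 224, 181, 108, 94, 138, 202, 220, 215, 194, 165, 152, 151, 151, 153, 161]
126 [183, 202, 220, 205, 217, 221, 215, 182, 144, 176, 179, 190, 221, 211, 133, 87, 119, 132, 163, 210, 200, 185, 220, 228, 230, 230, 229, 229, 229, 228, 212, 181, 217, 227, 228, 228, 227, 213, 159, 114, 122, 153, 205, 222, 218, 203, 176, 140, 128, 127, 119, 127]
tip depth [np.float32(0.13079116), np.float32(0.13048951), np.float32(0.13042021), np.float32(0.13049275)]
[np.float64(-0.007021508532750631), np.float64(-0.007144263873897216), np.float64(-0.006596693652731966), np.float64(-0.008192287805869475), np.float64(0.024404996165248466)]
rule depth [0.02094677 0.01980069 0.02051303 0.01993408]
```

Run:
```python
from tips import *
def L(n):
    z=np.load(n);return dict(img=z["img"],K=z["K"],distortion=z["dist"],Rwc=z["Rwc"],c=z["c"],T_tool_cam=z["T"] if "T" in z else None)
def cen(g,v,thr):
    e=cross(g[v],240,306,thr);return e
a=L("w5.npz");g5=cv2.cvtColor(a["img"],cv2.COLOR_RGB2GRAY).astype(float)
for v in(53,54,55,57,60):
    e=cen(g5,v,170)
    if len(e)==4:
        W=ray(a,[[(e[0]+e[1])/2,v],[(e[2]+e[3])/2,v]],.0085)*1000;W7=ray(a,[[(e[0]+e[1])/2,v],[(e[2]+e[3])/2,v]],.007)*1000
        print("rest",v,np.round(e,2),np.linalg.norm(W[1]-W[0]).round(2),np.linalg.norm(W7[1]-W7[0]).round(2))
for n,thr in(("w6.npz",215),("w7.npz",90)):
    b=L(n);g=cv2.cvtColor(b["img"],cv2.COLOR_RGB2GRAY).astype(float)
    for v in(113,115,117,119,140,150,160,170):
        e=cen(g,v,thr)
        if len(e)==4:
            W=on(b,[[x,v] for x in e],-7);print(n,v,np.round(e,2),W[:,1].round(2),"c2c",((W[2]+W[3]-W[0]-W[1])/2)[1].round(2))
```

```text
rest 53 [251.39 255.48 286.21 290.42] 29.84 29.99
rest 54 [251.31 255.44 286.14 290.46] 29.91 30.06
rest 55 [251.27 255.4  286.11 290.48] 29.96 30.1
rest 57 [251.2  255.38 286.13 290.51] 30.05 30.2
rest 60 [250.69 255.19 286.11 290.55] 30.42 30.57
w6.npz 113 [250.34 255.68 288.67 294.36] [-10.36  -8.21   5.09   7.38] c2c 15.52
w6.npz 119 [249.65 256.36 288.41 295.3 ] [-10.68  -7.96   5.01   7.8 ] c2c 15.72
w6.npz 150 [247.72 254.4  290.82 297.34] [-11.71  -8.94   6.14   8.84] c2c 17.81
w6.npz 160 [247.44 253.62 291.57 298.35] [-11.91  -9.33   6.51   9.33] c2c 18.54
w6.npz 170 [246.52 253.45 292.38 299.18] [-12.38  -9.46   6.9    9.76] c2c 19.25
w7.npz 140 [249.62 255.39 289.78 295.96] [-10.85  -8.48   5.65   8.19] c2c 16.59
w7.npz 150 [248.93 254.91 290.57 296.48] [-11.21  -8.74   6.02   8.47] c2c 17.22
w7.npz 160 [248.5  254.13 291.48 297.17] [-11.47  -9.12   6.46   8.83] c2c 17.94
w7.npz 170 [247.88 253.48 292.37 297.95] [-11.82  -9.46   6.89   9.23] c2c 18.7
```

step_arm --deltas '[{"x":0.0006,"y":0.0005,"z":0.0,"rx":0,"ry":0,"rz":0,"gripper":0.422},{"x":0.0016,"y":0.001,"z":0.002,"rx":0,"ry":0,"rz":0,"gripper":0.422},{"x":0.0016,"y":0.001,"z":0.006,"rx":0,"ry":0,"rz":0,"gripper":0.422},{"x":0.0016,"y":0.001,"z":0.01,"rx":0,"ry":0,"rz":0,"gripper":0.422},{"x":0.0016,"y":0.001,"z":0.0125,"rx":0,"ry":0,"rz":0,"gripper":0.422},{"x":0.0016,"y":0.001,"z":0.0135,"rx":0,"ry":0,"rz":0,"gripper":0.422},{"x":0.0016,"y":0.001,"z":0.0135,"rx":0,"ry":0,"rz":0,"gripper":0.422},{"x":0.0016,"y":0.001,"z":0.0135,"rx":0,"ry":0,"rz":0,"gripper":0.422}]'

```text
time_s: 15.47
ee_pos: [0.5292, 0.1263, 0.0119]
orientation: [1.0, -0.031, 0.0, -0.0]
ft_force: [0.0, 0.1, -1.7]
grip_width: 0.0248
grip_force: 5.0
```

```bash
cat > chk.py <<'E'
from tips import *
import sys
o=manip.get_obs();d=cam("wrist");g=cv2.cvtColor(d["img"],cv2.COLOR_RGB2GRAY).astype(float)
zr=o["ee_pos"][2]*1000-4
print("tcp",o["ee_pos"].round(4),"w",o["grip_width"],o["grip_force"],"ft",o["ft_force"].round(1),"rot",(Ro.from_quat(o["orientation"])*Ro.from_euler("x",180,degrees=True)).as_euler("xyz",degrees=True).round(2),"t",o["time_s"])
for lo,hi in((255,272),(282,300)):
    P=[]
    for v in range(66,106):
        q=np.median(g[v,lo:hi])-g[v,lo:hi];q[q<25]=0
        if q.sum()>0:P.append((lo+(q*np.arange(hi-lo)).sum()/q.sum(),v))
    P=np.array(P);f=np.polyfit(P[:,1],P[:,0],1);print("line",len(P),on(d,[[np.polyval(f,v),v] for v in(66,118)],zr).round(2).tolist())
M=[]
for v in range(145,176,2):
    e=cross(g[v],240,306,90)
    if len(e)==4:
        W=on(d,[[x,v] for x in e],-7);M.append([W[0,0],(W[0,1]+W[1,1])/2,(W[2,1]+W[3,1])/2])
M=np.array(M);print(len(M),"blade y at x=69",[np.polyval(np.polyfit(M[:,0],M[:,i],1),69).round(2) for i in(1,2)],"c2c@50",np.polyval(np.polyfit(M[:,0],M[:,2]-M[:,1],1),50).round(2))
Z=d["z_map"];md=lambda v0,v1,u0,u1:np.median(tool(d,[(u,v) for v in range(v0,v1) for u in range(u0,u1)],Z[v0:v1,u0:u1].ravel())[:,2])*1000
print("rule z",md(75,100,268,282),md(70,80,240,255),"tips",md(116,124,253,255),md(116,124,291,293))
np.savez(sys.argv[1]+".npz",img=d["img"]);save(sys.argv[1]+".png",d["img"][40:240,190:350],3.4 if len(sys.argv)<3 else 3)
E
python3 chk.py w8
```

```text
tcp [0.5292 0.1263 0.0119] w 0.024764287033545305 4.976495951414108 ft [ 0.   0.1 -1.7] rot [ 0.01 -0.02 -3.59] t 15.4667
line 40 [[89.66, -7.28, 7.93], [67.88, -7.23, 7.93]]
line 40 [[89.65, 4.81, 7.93], [67.87, 4.91, 7.93]]
15 blade y at x=69 [np.float64(-8.4), np.float64(5.54)] c2c@50 17.33
rule z 7.867516621507587 7.872075203022161 tips -7.232205203075756 -7.175750731657909
```

View pics/w8.png

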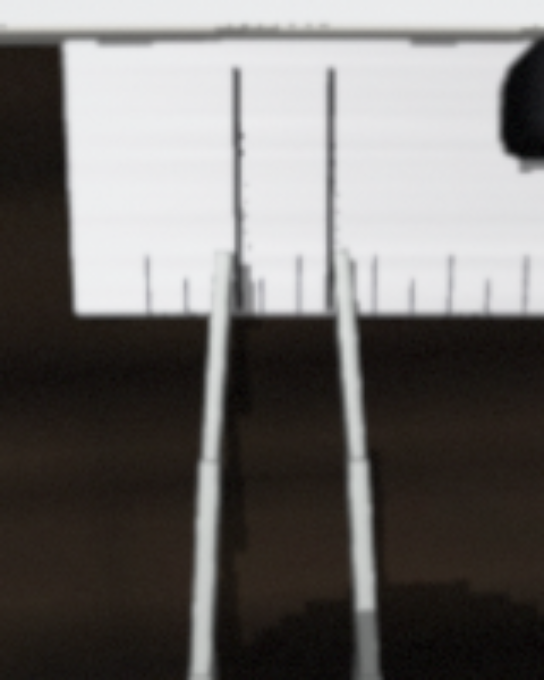

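The tips straddle the lines, with the tip ends at crop v≈252, the rule front at v≈313, the lines at u 237 and 331, and a clear gap below the tips.

Run:
```python
from tips import *
d=cam("wrist");g=cv2.cvtColor(d["img"],cv2.COLOR_RGB2GRAY).astype(float)
fe=[[u,cross(g[:,u],120,140,130)[0]] for u in(225,235,272,310,320)]
print("front",on(d,fe,7.9)[:,:2].round(2).tolist())
for u in (253,254,255,290,291,292):print(u,g[106:122,u].astype(int).tolist())
print("rows->x at z-7",[(v,on(d,[[254,v]],-7)[0,0].round(1)) for v in(112,113,114,115)])
```

```text
front [[61.61, -23.04], [61.65, -18.49], [61.62, -1.71], [61.74, 15.52], [61.66, 20.06]]
253 [233, 234, 235, 235, 236, 236, 235, 227, 217, 222, 223, 222, 223, 224, 221, 215]
254 [233, 234, 234, 235, 235, 236, 235, 228, 219, 223, 225, 224, 224, 224, 223, 222]
255 [233, 235, 234, 235, 236, 237, 235, 227, 219, 223, 225, 224, 223, 222, 222, 221]
290 [227, 227, 230, 231, 228, 224, 218, 204, 206, 218, 221, 220, 221, 220, 221, 220]
291 [230, 230, 231, 232, 232, 230, 221, 202, 197, 204, 207, 207, 209, 210, 213, 214]
292 [230, 231, 231, 231, 232, 231, 225, 214, 204, 197, 185, 177, 179, 182, 188, 190]
rows->x at z-7 [(112, np.float64(69.9)), (113, np.float64(69.5)), (114, np.float64(69.1)), (115, np.float64(68.7))]
```

step_arm --deltas '[{"x":0.0001,"y":0.0003,"z":0.001,"rx":0,"ry":0,"rz":0,"gripper":0.419},{"x":0.0001,"y":0.0003,"z":0.002,"rx":0,"ry":0,"rz":0,"gripper":0.419},{"x":0.0001,"y":0.0003,"z":0.003,"rx":0,"ry":0,"rz":0,"gripper":0.419},{"x":0.0001,"y":0.0003,"z":0.004,"rx":0,"ry":0,"rz":0,"gripper":0.419},{"x":0.0001,"y":0.0003,"z":0.0045,"rx":0,"ry":0,"rz":0,"gripper":0.419},{"x":0.0001,"y":0.0003,"z":0.0045,"rx":0,"ry":0,"rz":0,"gripper":0.419},{"x":0.0001,"y":0.0003,"z":0.0045,"rx":0,"ry":0,"rz":0,"gripper":0.419},{"x":0.0001,"y":0.0003,"z":0.0045,"rx":0,"ry":0,"rz":0,"gripper":0.419},{"x":0.0001,"y":0.0003,"z":0.0045,"rx":0,"ry":0,"rz":0,"gripper":0.419},{"x":0.0001,"y":0.0003,"z":0.0045,"rx":0,"ry":0,"rz":0,"gripper":0.419}]'

```text
time_s: 16.4
ee_pos: [0.5296, 0.1261, 0.0077]
orientation: [1.0, -0.031, 0.0, -0.0]
ft_force: [0.3, 0.3, -0.3]
grip_width: 0.0248
grip_force: 4.9
```

```bash
python3 chk.py w9
python3 - <<'E'
from tips import *
d=cam("wrist");g=cv2.cvtColor(d["img"],cv2.COLOR_RGB2GRAY).astype(float)
fe=[[u,cross(g[:,u],118,145,130)[0]] for u in(225,235,272,310,320)]
print("front",on(d,fe,3.4)[:,:2].round(2).tolist())
o=manip.get_obs();print(o["grip_width"],o["ft_force"],np.abs(o["qd"]).max())
E
```

```text
tcp [0.5296 0.1261 0.0077] w 0.024761949247555246 4.94316928088665 ft [ 0.3  0.3 -0.3] rot [ 0.02 -0.05 -3.59] t 16.4
line 40 [[88.95, -7.54, 3.69], [67.78, -7.48, 3.69]]
line 40 [[88.94, 4.63, 3.69], [67.78, 4.46, 3.69]]
15 blade y at x=69 [np.float64(-8.4), np.float64(5.58)] c2c@50 17.41
rule z 3.616330578381552 3.6399174785592683 tips -6.931482499515057 -7.415931680148188
front [[61.49, -22.39], [61.51, -17.98], [61.48, -1.69], [61.61, 15.03], [61.56, 19.44]]
0.024935774588065358 [ 0.53102991 -0.58997811 -0.73060474] 0.0009115445387397232
```

step_arm --deltas '[{"x":0,"y":0,"z":0.0004,"rx":0,"ry":0,"rz":0,"gripper":0.419},{"x":0,"y":0,"z":0.0007,"rx":0,"ry":0,"rz":0,"gripper":0.419},{"x":0,"y":0,"z":0.0007,"rx":0,"ry":0,"rz":0,"gripper":0.419},{"x":0,"y":0,"z":0.0007,"rx":0,"ry":0,"rz":0,"gripper":0.419},{"x":0,"y":0,"z":0.0007,"rx":0,"ry":0,"rz":0,"gripper":0.419},{"x":0,"y":0,"z":0.0007,"rx":0,"ry":0,"rz":0,"gripper":0.419},{"x":0,"y":0,"z":0.0007,"rx":0,"ry":0,"rz":0,"gripper":0.419},{"x":0,"y":0,"z":0.0007,"rx":0,"ry":0,"rz":0,"gripper":0.419}]'

```text
time_s: 17.17
ee_pos: [0.5295, 0.126, 0.0069]
orientation: [1.0, -0.031, 0.0, -0.0]
ft_force: [-0.2, 0.6, -1.4]
grip_width: 0.0248
grip_force: 4.9
```

```bash
python3 chk.py w10; python3 -c "
from workcell import manip
print(manip.job_done())"
```

```text
tcp [0.5295 0.126  0.0069] w 0.024836209264012973 4.942781254649162 ft [-0.2  0.6 -1.4] rot [ 0.01 -0.04 -3.59] t 17.1667
line 40 [[88.83, -7.52, 2.95], [67.77, -7.54, 2.95]]
line 40 [[88.82, 4.59, 2.95], [67.76, 4.52, 2.95]]
15 blade y at x=69 [np.float64(-8.41), np.float64(5.57)] c2c@50 17.41
rule z 2.894661159970127 2.733516309574455 tips -7.406086965032713 -6.862913379197963
the job is handed in; nothing more can be done
None
```

Handed in at about 17 s: by my camera measurements the rule lies flush along the board and released, and the forceps are held level over the two lines at about a 12 mm gap, roughly 3 mm above the rule (1.4 mm at worst).

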